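# Weigh a pair of soil tins on the spring-scale carrier

## Task

Stand the blue-lidded moisture tin in the empty pocket of the carrier, then take the orange handle of the carrier's spring scale and pull it straight up until the scale is drawn into its green band and the whole carrier, with the blue and green tins in their pockets, hangs 5 to 10 cm straight above its plinth. Finish while holding it there by the handle, level and steady, so that the weight can be read; do not set it down or let go, and leave the yellow-lidded tin, the jar and the brass weight alone.

Things in the scene. Friction and masses are not known exactly. Their poses are not given: they have to be found in the camera images.
- carrier: Loose weighing carrier: aluminium deck 84 x 244 mm, 8 mm thick; a square steel-rimmed pocket near each end (62 x 62 mm inside, rim 10 mm high, 4 mm thick), an upright spring scale in the middle. 0.30 kg, plus 0.09 kg for the scale's sleeve. Origin: centre of the deck's underside, z up, y along the deck from the empty pocket (-y) to the full one (+y).
- scale (a joint): Draw of the spring scale, m: 0 = down, 0.03 = upper stop. The blue sleeve (30 mm dia., lower rim 45 mm above the deck's underside at 0) rises on the white stem against a 350 N/m spring as the handle is pulled up. The stem's green band shows from 0.010, red from 0.024; the loaded carrier hanging free draws 0.014 to 0.018. Springs back to 0.
- scale_grip (a point): Centre of the scale's orange handle: a bar 24 mm thick along the carrier's x, 70 mm long along its y, 24 mm high; 130 mm above the deck's underside at draw 0 (150 mm above the bench on the plinth). Below it a neck 16 mm dia.; the sleeve's top is 32 mm below this point. Grip it from above across the 24 mm.
- empty_pocket (a point): Floor of the empty pocket, centre: at (0, -85, 8) mm in the carrier's frame.
- full_pocket (a point): Floor of the pocket that holds the green-lidded tin, centre: at (0, 85, 8) mm in the carrier's frame.
- tin_blue: Closed moisture tin with a blue lid, standing on the bench: plain cylinder 50 mm dia., 48 mm high, bare aluminium with the top 12 mm blue; 0.10 to 0.165 kg. Origin: centre of its underside, z up.
- tin_green: The same kind of tin with a green lid, already in the other pocket of the carrier, its underside 8 mm above the deck's underside. Origin: centre of its underside.
- tin_yellow: The same kind of tin with a yellow lid, standing on the bench, not wanted. Origin: centre of its underside.
- plinth: Black plinth fixed to the bench under the carrier, 110 x 270 mm, 20 mm high; same x and y directions as the carrier. Origin: centre of its underside.
- tub: White jar standing on the bench, 84 mm dia., 110 mm high; a bystander. Origin: centre of its underside.
- weight: Brass knob weight standing on the bench, 44 mm dia., 56 mm high; a bystander. Origin: centre of its underside.
Mind the look-alikes: they are no part of the job. What is shaped like the tin_green but pink is not meant.

How it is judged:
By the outcome, as a careful person would: the job done as asked, in the order asked, and still so for the second after the job is handed in, while the arm keeps its last pose, push and grip.
It also fails if it takes over 53 s, if anything falls off the work surface, if the arm or the gripper's body presses on something with over 40 N, if the wrist force passes 120 N, or if a joint passes its speed limit or range.

## Robot

A 6-joint arm with a two-finger parallel gripper is mounted at the origin on the work surface. World frame = base frame: x ahead of the robot, y to its left, z up, the work surface at z = 0. Lengths are in m, angles in rad, forces in N, time in s.
With the tool pointing down it reaches from about 0.3 to 0.875 m from the base axis. Payload 6.4 kg.
Tool frame: the origin (TCP) lies on the mounting face of the last link; the fingertips stand 166 mm ahead of it and the grasp point (between the pads) lies 147 mm ahead of it (r.tip_extent is the distance from the TCP to the fingertips, in m); z points along the fingers, y is the line along which they close (so a half turn about z gives the same grasp; the last joint's range is limited). The gripper opens to 88 mm and grips with 3 to 60 N. Pads are 18 mm wide; open, the fingers measure 123 mm over their backs; the gripper's body (75 mm by 187 mm) begins 45 mm behind the grasp point.
Start: joints at [1.096, 0.181, 1.607, -0, 1.354, -0.206], TCP at [0.153, 0.554, 0.405] pointing down, gripper open.
Joint ranges: [-2.99, 2.99], [-0.89, 2.07], [0.3, 2.58], [-1.14, 4.28], [0, 2.63], [-3.12, 3.12]. Speed limits (rad/s): [2.57, 2.57, 3.01, 3.14, 3.14, 3.14].

## Interface

Orientations are given as a unit quaternion [x, y, z, w].
In Python, from plant import r gives the robot as it stands.
- The arm moves only by the shell command python3 -m jog 'ROWS' [OPENING] [FORCE]. ROWS is JSON, a list of rows, each a list of 4 numbers: the shift along the tool's x, y, z in mm, then the turn about the tool's z in rad. In form: [[x, y, z, yaw], ...]. A call has 1 to 8 rows; each row is the pose to reach, as a shift and turn from the pose commanded when the call began, along the tool's axes at that moment; what a row does not reach only later rows make up. A row lasts 1/8 s, in which the tool goes at most 62.5 mm and 10.7 degrees, less where a joint would pass 70% of its speed; a pose out of reach is approached as far as the arm can. A call with a gripper value outside its range is refused whole. OPENING is the opening, from 0 (shut) to 1 (fully open), set as the call begins (- or left out, the last holds). The fingers move at their own pace and stop on an object; FORCE is the grip in N (left out, the last holds). Time passes only in rows, so rows that repeat a pose let the fingers close. It gives the time, the measured TCP pose, the force, the opening and the grip force at its end, in the units of the state.
- r.state(): the state, without advancing time (a new reading comes with each control period).
- r.camera(name): name is "side" or "top"; returns the picture (384x512x3 uint8, red, green, blue); there is no depth.
- r.camera_params(name): a dict with "camera_matrix" (3x3 intrinsics, pixels), "xyz" and "orientation" of the camera in the world. Camera axes: x right, y up, looking along -z (the intrinsics and any distortion apply to the point x, -y, -z); pixel columns grow to the right and rows downward; lengths in m; the calibration is good to about 2 mm. A picture is of the moment at which its call begins. camera_params takes no time and is no camera call.
- r.close_job(): hands the job in; it is judged then, once.
The state is a dict: "clock": time; "qpos": joint angles; "joint_velocities": joint speeds; "effort": joint torques, N m; "ee_pos": TCP position; "ee_rot": TCP orientation; "contact_force": force on the tool from outside, world axes, zero at the start; "moment": the same for the moment, N m; "grip_width": finger opening in m; "finger_force": force on a finger pad.
Only numpy, scipy, OpenCV 4.12 (cv2) and the standard library are available. Lean on these libraries where they do the work, as an engineer would, in place of code of your own. Each camera call takes 0.05 s, during which the arm holds its last target. There are 200 camera calls.

## Working session

There is one attempt and no reset: what is moved stays moved. The work goes in short steps, Python scripts to look and compute and a shell command to move; the robot and the scene stay as the last step left them, time stands still between calls to the robot, and variables do not carry over. Pictures are saved under pics/ and viewed, at most 10 in all, crops included, and the job is handed in when it is done.

```bash
ls; mkdir -p pics; python3 - <<'E'
from plant import r
import cv2
s=r.state(); print(s)
for n in("side","top"):
    im=r.camera(n); cv2.imwrite(f"pics/{n}0.png",im[:,:,::-1]); print(n,r.camera_params(n))
E
```

```text
pics
{'clock': 0.0, 'qpos': array([ 1.09569807e+00,  1.81513456e-01,  1.60801166e+00,  2.35130584e-05,
        1.35379507e+00, -2.06291640e-01]), 'joint_velocities': array([ 1.49535431e-03, -2.43669590e-04, -9.99556944e-04,  6.82906068e-04,
        1.76743347e-03,  6.06664987e-05]), 'effort': array([-1.20476434e-03, -4.33875275e+01, -3.41840887e+01,  6.99576759e-02,
        3.87561845e-02, -1.76319704e-04]), 'ee_pos': array([0.15256436, 0.5541245 , 0.40382364]), 'ee_rot': array([ 1.34001494e-01,  9.90980753e-01, -8.10281956e-04, -2.99438944e-04]), 'contact_force': array([ 0.93828443, -0.03477387,  0.5062181 ]), 'moment': array([-0.01212034, -0.05413704, -0.01487391]), 'finger_force': 0.0, 'grip_width': 0.08816959731142851}
side {'camera_matrix': array([[494.50623236,   0.        , 254.22826879],
       [  0.        , 494.50623236, 193.6549297 ],
       [  0.        ,   0.        ,   1.        ]]), 'xyz': array([-0.2745174 , -0.91214346,  1.03402797]), 'orientation': array([ 0.42034292, -0.15616588, -0.29628684,  0.84329008])}
top {'camera_matrix': array([[490.41901338,   0.        , 262.26068233],
       [  0.        , 490.41901338, 193.9597888 ],
       [  0.        ,   0.        ,   1.        ]]), 'xyz': array([0.29656913, 0.01994721, 1.29197107]), 'orientation': array([-0.06813685,  0.05604784,  0.71010539, -0.69854588])}
```

View pics/side0.png

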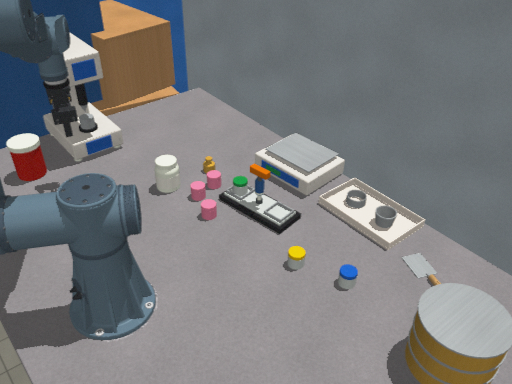

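View pics/top0.png

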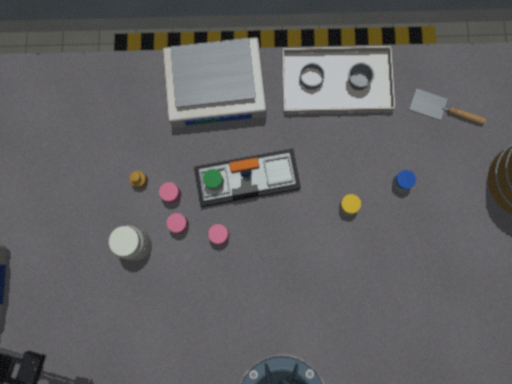

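The side view shows the blue tin at (348,272), the carrier at about (260,205), its orange handle at (261,171), and the green lid at (240,183). In the top view the blue lid is at (405,179), the handle at (244,165), the green lid at (213,179), and the empty pocket at (278,173). The pink look-alikes stand at (169,192), (177,223) and (218,234).

```bash
cat > h.py <<'E'
import numpy as np, cv2
from scipy.spatial.transform import Rotation as R
from plant import r
def ray(n,uv):
    p=r.camera_params(n); d=np.linalg.inv(p["camera_matrix"])@[uv[0],uv[1],1]
    return p["xyz"], R.from_quat(p["orientation"]).apply(d*[1,-1,-1])
def plane(n,uv,z):
    o,d=ray(n,uv); return o+d*(z-o[2])/d[2]
def tri(a,b):
    (o,d),(q,e)=ray("top",a),ray("side",b)
    t=np.linalg.lstsq(np.c_[d,-e],q-o,rcond=None)[0]
    A,B=o+d*t[0],q+e*t[1]; return (A+B)/2,np.linalg.norm(A-B)
HS={"blue":((108,150,90),(125,255,255)),"green":((55,120,40),(85,255,255)),"orange":((5,200,150),(14,255,255)),"yellow":((22,180,120),(32,255,255))}
def blobs(im,c,box,amin=25):
    m=cv2.inRange(cv2.cvtColor(im,cv2.COLOR_RGB2HSV),*map(np.array,HS[c]))
    k=np.zeros_like(m); x0,y0,x1,y1=box; k[y0:y1,x0:x1]=m[y0:y1,x0:x1]
    n,l,s,ce=cv2.connectedComponentsWithStats(k)
    return [(ce[i],s[i],l==i) for i in np.argsort(-s[1:,4])+1 if s[i,4]>=amin] if n>1 else []
E
python3 - <<'E'
from h import *
np.set_printoptions(precision=4,suppress=True)
ims={n:r.camera(n) for n in("top","side")}
for c,bt,bs in (("blue",(380,150,430,210),(330,255,370,295)),("yellow",(330,180,375,225),(280,240,315,275)),("green",(195,160,230,200),(225,170,255,200)),("orange",(220,140,270,185),(240,155,280,185))):
    a=blobs(ims["top"],c,bt);b=blobs(ims["side"],c,bs)
    print(c,[(x[0],x[1]) for x in a],[(x[0],x[1]) for x in b])
    P,e=tri(a[0][0],b[0][0]); print("  tri",P,e)
    if c=="orange":
        y,x=np.nonzero(a[0][2]); rc=cv2.minAreaRect(np.c_[x,y].astype(np.float32)); print(rc)
        bp=cv2.boxPoints(rc); W=np.array([plane("top",q,.162) for q in bp]); print(W)
    else: print("  top-plane",plane("top",a[0][0],.045 if c!="green" else .073), "side",plane("side",b[0][0],.045 if c!="green" else .073))
# plinth / pocket
g=cv2.cvtColor(ims["top"],cv2.COLOR_RGB2HSV)
m=(g[:,:,2]<45).astype(np.uint8); k=np.zeros_like(m);k[140:212,185:310]=m[140:212,185:310]
c=max(cv2.findContours(k,0,1)[0],key=cv2.contourArea); rc=cv2.minAreaRect(c); W=np.array([plane("top",q,.02) for q in cv2.boxPoints(rc)]);print(rc);print(W,W.mean(0))
cv2.imwrite("pics/crop.png",np.vstack([cv2.resize(ims["top"][140:215,180:310,::-1],None,fx=5,fy=4,interpolation=2),cv2.resize(ims["side"][150:235,210:340,::-1],None,fx=5,fy=3.5,interpolation=2)][:2]))
E
```

```text
blue [(array([405.5954, 179.2176]), array([397, 171,  19,  18, 262], dtype=int32))] [(array([348.0747, 271.6092]), array([340, 265,  17,  15, 174], dtype=int32))]
  tri [ 0.5511 -0.3319  0.0432] 0.0010477835386905443
  top-plane [ 0.5503 -0.331   0.045 ] side [ 0.5502 -0.3331  0.045 ]
yellow [(array([354.7179, 205.4359]), array([350, 199,   9,  13,  39], dtype=int32))] [(array([296.2888, 252.6578]), array([289, 246,  16,  14, 187], dtype=int32))]
  tri [ 0.4826 -0.1951  0.0539] 0.0006684709258244014
  top-plane [ 0.4842 -0.1968  0.045 ] side [ 0.4891 -0.1885  0.045 ]
green [(array([212.3755, 178.5375]), array([204, 170,  18,  18, 253], dtype=int32))] [(array([239.6875, 180.9609]), array([233, 176,  14,  11, 128], dtype=int32))]
  tri [0.5561 0.1654 0.0721] 0.0009709329930595758
  top-plane [0.5555 0.1656 0.073 ] side [0.5558 0.1643 0.073 ]
orange [] []Traceback (most recent call last):
  File "<stdin>", line 7, in <module>
IndexError: list index out of range
```

```bash
sed -i 's/((5,200,150),(14,255,255))/((3,180,90),(16,255,255))/' h.py; python3 - <<'E'
from h import *
np.set_printoptions(precision=4,suppress=True)
ims={n:r.camera(n) for n in("top","side")}
hs={n:cv2.cvtColor(ims[n],cv2.COLOR_RGB2HSV) for n in ims}
print(hs["top"][165,244],hs["side"][171,261])
a=blobs(ims["top"],"orange",(220,140,270,185));b=blobs(ims["side"],"orange",(240,155,280,185))
if a and b:
    print(a[0][:2],b[0][:2]); print("tri",*tri(a[0][0],b[0][0]))
    y,x=np.nonzero(a[0][2]); rc=cv2.minAreaRect(np.c_[x,y].astype(np.float32)); print(rc)
    print(np.array([plane("top",q,.162) for q in cv2.boxPoints(rc)]),plane("top",a[0][0],.158))
g=hs["top"]
m=(g[:,:,2]<45).astype(np.uint8); k=np.zeros_like(m);k[140:212,185:310]=m[140:212,185:310]
c=max(cv2.findContours(k,0,1)[0],key=cv2.contourArea); rc=cv2.minAreaRect(c); W=np.array([plane("top",q,.02) for q in cv2.boxPoints(rc)]);print(rc);print(W,W.mean(0))
cv2.imwrite("pics/crop.png",np.vstack([cv2.resize(ims["top"][140:215,180:310,::-1],(650,300),interpolation=2),cv2.resize(ims["side"][150:235,210:340,::-1],(650,300),interpolation=2)]))
E
```

```text
[ 13 189 178] [ 15 244 229]
(array([243.6936, 164.7745]), array([231, 158,  27,  14, 235], dtype=int32)) (array([259.5   , 171.1022]), array([250, 164,  20,  15, 186], dtype=int32))
tri [0.5713 0.0813 0.1509] 0.00036024170338702513
((243.69908142089844, 164.76974487304688), (9.466601371765137, 25.786848068237305), 80.13418579101562)
[[0.5751 0.1128 0.162 ]
 [0.5847 0.0524 0.162 ]
 [0.5619 0.0488 0.162 ]
 [0.5524 0.109  0.162 ]] [0.5694 0.081  0.158 ]
((249.19776916503906, 195.34796142578125), (5.770107746124268, 96.68829345703125), 79.63367462158203)
[[ 0.5063  0.2014  0.02  ]
 [ 0.5484 -0.05    0.02  ]
 [ 0.5331 -0.0524  0.02  ]
 [ 0.4911  0.1986  0.02  ]] [0.5197 0.0744 0.02  ]
```

View pics/crop.png

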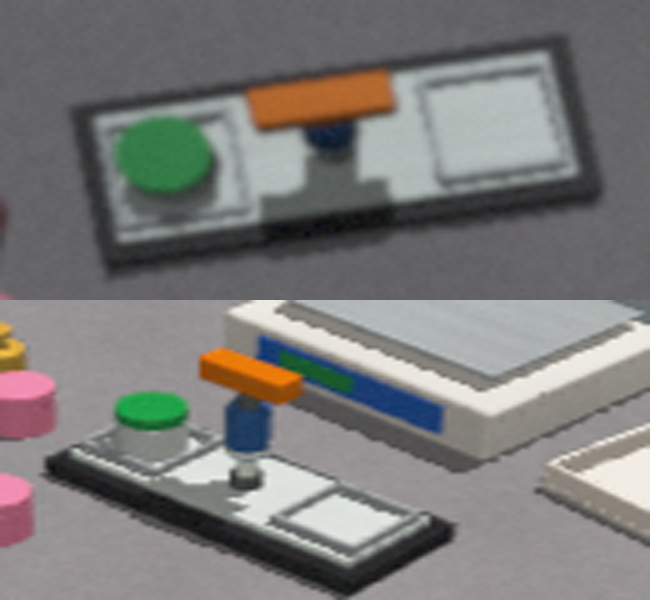

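The crop shows the carrier square on its plinth, turned about 9°. The empty pocket is at about (279,171) in the top view and (280,211) in the side view, and the scale is at draw 0. Next I measure the pocket from both views and work out the tool-frame shifts.

```bash
cat >> h.py <<'E'
def go(xy,zg,ang,off=.147):
    """shift in tool axes (mm) and yaw for grasp point at xy,zg, tool y at world angle ang (deg)"""
    s=r.state(); T=R.from_quat(s["ee_rot"]); M=T.as_matrix()
    d=np.r_[xy,zg+off]-s["ee_pos"]; a=np.degrees(np.arctan2(M[1,1],M[0,1]))
    y=-((ang-a+90)%180-90); return np.round(M.T@d*1000,1),np.round(np.radians(y),3),M[:,2]
def quad(im,seed,lo,hi):
    f=im.copy(); m=np.zeros((im.shape[0]+2,im.shape[1]+2),np.uint8)
    cv2.floodFill(f,m,seed,(255,0,255),(lo,)*3,(hi,)*3,4|cv2.FLOODFILL_FIXED_RANGE)
    m=m[1:-1,1:-1]; c=max(cv2.findContours(m,0,1)[0],key=cv2.contourArea); return m.sum(),cv2.minAreaRect(c),c
E
python3 - <<'E'
from h import *
np.set_printoptions(precision=4,suppress=True)
ims={n:r.camera(n) for n in("top","side")}
cs={}
for n,sd in(("top",(279,171)),("side",(280,211))):
    for t in (25,40):
        a,rc,c=quad(ims[n],sd,t,t); m=cv2.moments(c); ce=(m["m10"]/m["m00"],m["m01"]/m["m00"]); print(n,t,a,rc,ce,plane(n,ce,.028)); cs[n,t]=ce
    
for t in(25,40): print("pocket tri",*tri(cs["top",t],cs["side",t]))
print(go((.5505,-.332),.03,9.4), go((.571,.081),.15,9.4))
print("balance front corners",plane("top",(265,115),.07),plane("top",(168,125),.07))
E
```

```text
top 25 773 ((271.5, 173.5), (29.0, 39.0), 90.0) (271.39138710444917, 172.8543897216274) [0.5774 0.0151 0.028 ]
top 40 916 ((270.49456787109375, 171.59629821777344), (30.63960838317871, 40.97754669189453), 79.2156982421875) (271.13803496081977, 172.0108499095841) [0.5797 0.0157 0.028 ]
side 25 156 ((278.72601318359375, 212.10275268554688), (18.621131896972656, 10.510594367980957), 24.443954467773438) (278.57462686567163, 211.89427860696517) [ 0.5876 -0.0004  0.028 ]
side 40 167 ((278.4000244140625, 211.70004272460938), (19.230182647705078, 10.733125686645508), 26.56505012512207) (278.5520833333333, 211.73611111111111) [0.5881 0.0002 0.028 ]
pocket tri [0.5864 0.0103 0.0199] 0.016908217884883718
pocket tri [0.5883 0.0113 0.0192] 0.015421254226652468
(array([-618.9, -748.8,  227.7]), np.float64(1.138), array([-0.0001, -0.0003, -1.    ])) (array([-529. , -345.2,  107.6]), np.float64(1.138), array([-0.0001, -0.0003, -1.    ]))
balance front corners [0.7227 0.0291 0.07  ] [0.7008 0.2822 0.07  ]
```

```bash
python3 -m jog '[[-38,-46,0,0.1],[-76,-92,0,0.25],[-114,-138,0,0.4],[-152,-184,0,0.55],[-190,-230,0,0.7],[-228,-276,0,0.85],[-266,-322,0,1.0],[-304,-368,0,1.138]]' 1; python3 - <<'E'
from h import *
np.set_printoptions(precision=4,suppress=True)
print(go((.5505,-.332),.03,9.4))
E
```

```text
clock: 1.4
ee_pos: [0.3483, 0.117, 0.4052]
ee_rot: [0.649, 0.761, 0.001, 0.001]
contact_force: [1.4, 0.5, -0.3]
grip_width: 0.0882
finger_force: 0.0
(array([-475.4,  127.9,  228.5]), np.float64(-0.005), array([ 0.0018,  0.0001, -1.    ]))
```

```bash
python3 -m jog '[[-58,16,0,0],[-116,32,10,0],[-174,48,20,0],[-232,64,30,0],[-290,80,50,0],[-348,96,70,0],[-406,112,90,0],[-464,125,110,0]]'; python3 -m jog '[[-10,2,15,0],[-10,2,20,0],[-10,2,20,0]]'; python3 - <<'E'
from h import *
np.set_printoptions(precision=4,suppress=True)
print(r.state()["ee_pos"],r.state()["contact_force"],go((.5505,-.332),.03,9.4))
ims={n:r.camera(n) for n in("top","side")}
# pocket from rim edges: bright region opened so thin leaks vanish
g=ims["top"].min(2); sub=cv2.resize(g[140:215,255:310],None,fx=6,fy=6,interpolation=2)
m=(sub>150).astype(np.uint8)
for t in(130,150,165,175):
    m=cv2.morphologyEx((sub>t).astype(np.uint8),cv2.MORPH_OPEN,np.ones((51,51)))
    for c in cv2.findContours(m,0,1)[0]:
        rc=cv2.minAreaRect(c); ce=(255+(rc[0][0]+.5)/6-.5,140+(rc[0][1]+.5)/6-.5); print(t,np.array(rc[1])/6,rc[2],ce,plane("top",ce,.028))
cv2.imwrite("pics/p1.png",np.hstack([cv2.cvtColor(cv2.resize(sub,(396,540)),8),cv2.resize(ims["side"][240:300,320:364,::-1],(396,540))]))
E
```

```text
clock: 2.4
ee_pos: [0.5468, -0.3179, 0.2949]
ee_rot: [0.647, 0.763, 0.0, 0.0]
contact_force: [0.7, 0.9, -0.1]
grip_width: 0.0878
finger_force: 0.0
clock: 2.78
ee_pos: [0.5494, -0.324, 0.2756]
ee_rot: [0.646, 0.763, 0.0, -0.001]
contact_force: [0.0, -0.6, -0.2]
grip_width: 0.0883
finger_force: 0.0
[ 0.5494 -0.324   0.2756] [ 0.0191 -0.5669 -0.1608] (array([-8.2, -0.2, 98.6]), np.float64(0.001), array([-0.0008,  0.001 , -1.    ]))
130 [27.5501 39.447 ] 81.93306732177734 (272.9575449625651, 173.50601704915366) [0.5756 0.011  0.028 ]
150 [25.877  37.8189] 78.50343322753906 (271.7859522501628, 173.621218363444) [0.5754 0.014  0.028 ]
165 [16.     11.3333] 90.0 (260.25, 177.41666158040366) [0.5657 0.0446 0.028 ]
165 [21.6667 23.5   ] 90.0 (277.8333333333333, 170.91666666666666) [ 0.5824 -0.002   0.028 ]
175 [13.6667 10.5   ] 90.0 (259.8333333333333, 176.58333333333334) [0.568  0.0457 0.028 ]
175 [20.6037 22.515 ] 87.51044464111328 (277.82263946533203, 170.75408935546875) [ 0.5828 -0.002   0.028 ]
```

View pics/p1.png

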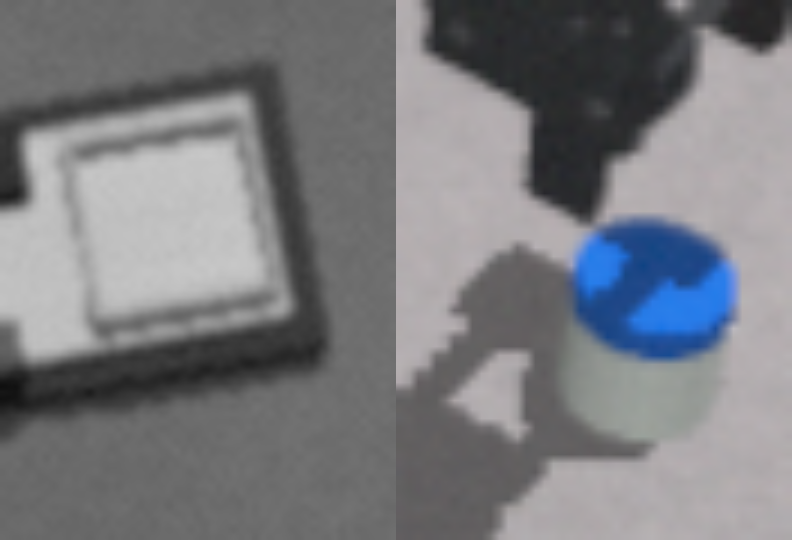

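The pocket floor is centred at about (278,171) in the top view, near world (0.584, -0.003). In the side crop the open gripper is above the blue tin with clear room to descend.

```bash
python3 -m jog '[[-8,0,20,0],[-8,0,40,0],[-8,0,50,0],[-8,0,50,0]]'; python3 - <<'E'
from h import *
np.set_printoptions(precision=4,suppress=True)
print(go((.5505,-.332),.036,9.4))
E
```

```text
clock: 3.38
ee_pos: [0.5505, -0.3329, 0.2238]
ee_rot: [0.647, 0.763, 0.0, -0.002]
contact_force: [0.3, -0.5, 1.1]
grip_width: 0.0881
finger_force: 0.0
(array([ 0.8,  0.3, 40.8]), np.float64(-0.0), array([-0.0024,  0.0021, -1.    ]))
```

```bash
python3 -m jog '[[1,0,14,0],[1,0,28,0],[1,0,41,0],[1,0,41,0]]'; python3 -m jog '[[0,0,0,0],[0,0,0,0],[0,0,0,0],[0,0,0,0],[0,0,0,0],[0,0,0,0]]' 0.4 25
```

```text
clock: 3.88
ee_pos: [0.5502, -0.3319, 0.1828]
ee_rot: [0.647, 0.763, 0.0, -0.002]
contact_force: [-0.2, 0.4, 0.2]
grip_width: 0.0883
finger_force: 0.0
clock: 4.62
ee_pos: [0.551, -0.3325, 0.185]
ee_rot: [0.647, 0.763, 0.0, 0.0]
contact_force: [0.1, 0.4, 1.4]
grip_width: 0.0493
finger_force: 25.0
```

```bash
python3 -m jog '[[0,0,-15,0],[0,0,-35,0],[0,0,-60,0],[0,0,-70,0],[0,0,-70,0]]'; python3 - <<'E'
from h import *
np.set_printoptions(precision=4,suppress=True)
print(r.state()["contact_force"],r.state()["grip_width"],go((.5845,-.003),.106,9.4))
E
```

```text
clock: 5.25
ee_pos: [0.5511, -0.3326, 0.2561]
ee_rot: [0.647, 0.763, -0.0, 0.001]
contact_force: [-0.4, -0.3, -1.8]
grip_width: 0.0493
finger_force: 25.0
[-0.3568 -0.3351 -1.7703] 0.04927237092605987 (array([319.8,  86.8,   2.6]), np.float64(-0.0), array([ 0.0018, -0.0016, -1.    ]))
```

```bash
python3 -m jog '[[35,12,0,0],[80,27,0,0],[125,43,0,0],[170,59,0,0],[215,75,0,0],[255,87,0,0],[280,87,0,0],[295,87,0,0]]'; python3 -m jog '[[10,0,0,0],[15,0,0,0],[15,0,0,0],[15,0,0,0]]';  python3 - <<'E'
from h import *
np.set_printoptions(precision=4,suppress=True)
print(r.state()["contact_force"],r.state()["grip_width"],go((.5845,-.003),.106,9.4))
ims={n:r.camera(n) for n in("top","side")}
cv2.imwrite("pics/p2.png",np.hstack([cv2.resize(ims["top"][125:215,180:310,::-1],(400,277),interpolation=2),cv2.resize(ims["side"][145:235,210:340,::-1],(400,277),interpolation=2)]))
E
```

```text
clock: 6.25
ee_pos: [0.5878, -0.0257, 0.2536]
ee_rot: [0.646, 0.763, -0.0, -0.001]
contact_force: [0.1, 0.2, -1.9]
grip_width: 0.0495
finger_force: 25.0
clock: 6.75
ee_pos: [0.5862, -0.013, 0.2547]
ee_rot: [0.647, 0.762, 0.0, 0.0]
contact_force: [-0.1, 0.4, -0.5]
grip_width: 0.0493
finger_force: 25.0
[-0.1354  0.3505 -0.523 ] 0.049334697738087574 (array([10.2, -0. ,  1.7]), np.float64(-0.001), array([ 0.0002, -0.0002, -1.    ]))
```

View pics/p2.png

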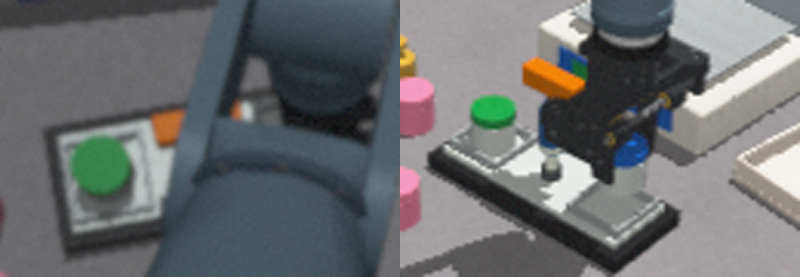

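In the side crop the tin is hanging over the empty pocket, a few mm short of it, and the handle at crop (552,78) is clear of the gripper body.

```bash
python3 -m jog '[[5,0,0,0],[9,0,8,0],[9,0,18,0],[9,0,26,0],[9,0,32,0],[9,0,36,0],[9,0,36,0]]';  python3 - <<'E'
from h import *
np.set_printoptions(precision=4,suppress=True)
s=r.state();print(s["contact_force"],s["moment"],s["grip_width"],go((.5845,-.003),.066,9.4))
E
```

```text
clock: 7.72
ee_pos: [0.5845, -0.0035, 0.2183]
ee_rot: [0.647, 0.763, -0.0, -0.0]
contact_force: [-0.6, -0.4, -1.9]
grip_width: 0.0491
finger_force: 25.0
[-0.5566 -0.3931 -1.9304] [-0.0628  0.0588  0.0113] 0.0491017332470252 (array([0.5, 0.1, 5.3]), np.float64(-0.0), array([-0.0006,  0.0001, -1.    ]))
```

```bash
python3 -m jog '[[0,0,2,0],[0,0,4,0],[0,0,5,0],[0,0,5,0],[0,0,5,0]]'
```

```text
clock: 8.35
ee_pos: [0.5846, -0.0035, 0.2137]
ee_rot: [0.647, 0.763, 0.0, 0.0]
contact_force: [-0.2, 0.3, -0.8]
grip_width: 0.0494
finger_force: 25.0
```

```bash
python3 -m jog '[[0,0,1,0],[0,0,1,0],[0,0,1,0]]';python3 -m jog '[[0,0,1,0],[0,0,1,0],[0,0,1,0]]'
```

```text
clock: 8.72
ee_pos: [0.5847, -0.0035, 0.213]
ee_rot: [0.647, 0.763, 0.0, 0.0]
contact_force: [-0.4, 1.2, 2.9]
grip_width: 0.0495
finger_force: 25.0
clock: 9.1
ee_pos: [0.5847, -0.0035, 0.2129]
ee_rot: [0.647, 0.763, -0.0, 0.0]
contact_force: [-5.4, 0.3, 11.3]
grip_width: 0.0495
finger_force: 25.0
```

Contact at floor level, with the tin seated. Next I back off the push, release and go straight up.

```bash
python3 -m jog '[[0,0,-1.5,0],[0,0,-1.5,0]]'; python3 -m jog '[[0,0,0,0],[0,0,0,0],[0,0,0,0],[0,0,0,0],[0,0,0,0]]' 0.85; python3 -m jog '[[0,0,-10,0],[0,0,-30,0],[0,0,-60,0],[0,0,-95,0],[0,0,-130,0],[0,0,-160,0],[0,0,-160,0]]';  python3 - <<'E'
from h import *
np.set_printoptions(precision=4,suppress=True)
s=r.state();print(s["contact_force"],s["grip_width"])
ims={n:r.camera(n) for n in("top","side")}
b=blobs(ims["side"],"blue",(262,185,310,225),8);print([(x[:2],plane("side",x[0],.07)) for x in b])
b=blobs(ims["side"],"orange",(240,155,280,185));print(b[0][:2])
cv2.imwrite("pics/p3.png",np.hstack([cv2.resize(ims["top"][125:215,180:310,::-1],(400,277),interpolation=2),cv2.resize(ims["side"][145:235,210:340,::-1],(400,277),interpolation=2)]))
E
```

```text
clock: 9.35
ee_pos: [0.5846, -0.0035, 0.213]
ee_rot: [0.647, 0.763, 0.0, 0.0]
contact_force: [-0.6, 0.9, 0.5]
grip_width: 0.0495
finger_force: 25.0
clock: 9.98
ee_pos: [0.5846, -0.0035, 0.2131]
ee_rot: [0.647, 0.763, -0.0, -0.0]
contact_force: [-0.3, -0.0, 0.6]
grip_width: 0.075
finger_force: 0.0
clock: 10.85
ee_pos: [0.5854, -0.0036, 0.3777]
ee_rot: [0.647, 0.763, 0.002, 0.003]
contact_force: [0.8, 0.2, -0.4]
grip_width: 0.0749
finger_force: 0.0
[ 0.8113  0.1606 -0.4172] 0.07494067077756189
[((array([279.0165, 202.3223]), array([272, 197,  15,  12, 121], dtype=int32)), array([ 0.585 , -0.0028,  0.07  ]))]
(array([259.4866, 171.123 ]), array([250, 164,  20,  15, 187], dtype=int32))
```

View pics/p3.png

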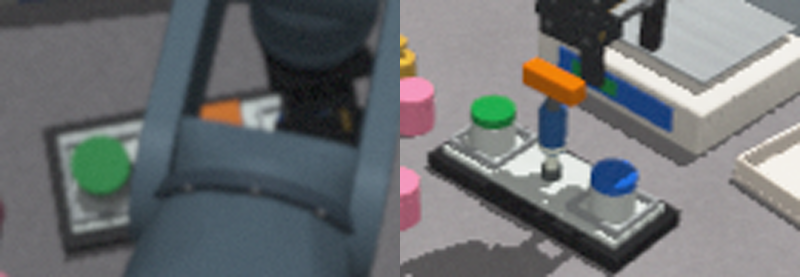

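The side view shows the blue tin upright in its pocket (crop (612,190)), with the carrier and handle unmoved.

```bash
python3 - <<'E'
from h import *
print(go((.5705,.081),.15,9.4))
E
```

```text
(array([85.6,  0. , 76.6]), np.float64(-0.0), array([ 9.63878079e-04, -2.02163494e-04, -9.99999515e-01]))
```

```bash
python3 -m jog '[[25,0,0,0],[55,0,0,0],[80,0,0,0],[85.5,0,10,0],[85.5,0,25,0],[85.5,0,35,0],[85.5,0,35,0]]'; python3 - <<'E'
from h import *
print(go((.5705,.081),.15,9.4))
im=r.camera("side");b=blobs(im,"orange",(240,155,280,185),8);print([x[:2] for x in b])
cv2.imwrite("pics/p4.png",cv2.resize(im[135:225,210:340,::-1],(650,450),interpolation=2))
E
```

```text
clock: 11.82
ee_pos: [0.5703, 0.0801, 0.3364]
ee_rot: [0.647, 0.762, -0.001, -0.001]
contact_force: [0.0, 0.2, 1.0]
grip_width: 0.0751
finger_force: 0.0
(array([ 0.8,  0.5, 39.4]), np.float64(-0.001), array([-3.03988463e-03,  2.47166567e-05, -9.99995379e-01]))
[(array([261.20134228, 171.8590604 ]), array([254, 165,  16,  14, 149], dtype=int32))]
```

View pics/p4.png

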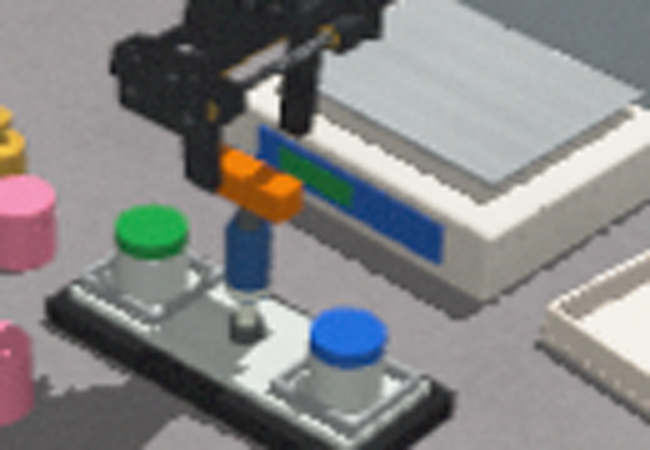

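The fingers straddle the orange handle, which is at about crop (260,185). Next I go down and grip.

```bash
python3 -m jog '[[1,0.5,12,0],[1,0.5,25,0],[1,0.5,35,0],[1,0.5,39,0],[1,0.5,39,0],[1,0.5,39,0]]'; python3 -m jog '[[0,0,0,0],[0,0,0,0],[0,0,0,0],[0,0,0,0],[0,0,0,0],[0,0,0,0],[0,0,0,0],[0,0,0,0]]' 0.15 50
```

```text
clock: 12.62
ee_pos: [0.5712, 0.082, 0.2995]
ee_rot: [0.647, 0.763, 0.0, 0.0]
contact_force: [0.4, 0.1, 0.1]
grip_width: 0.0746
finger_force: 0.0
clock: 13.62
ee_pos: [0.5708, 0.0819, 0.2991]
ee_rot: [0.647, 0.763, -0.0, -0.0]
contact_force: [-2.7, -0.5, 1.3]
grip_width: 0.0237
finger_force: 50.0
```

```bash
python3 -m jog '[[0,0,-2,0],[0,0,-4,0],[0,0,-6,0],[0,0,-8,0],[0,0,-10,0],[0,0,-12,0],[0,0,-12,0],[0,0,-12,0]]';python3 -m jog '[[0,0,-2,0],[0,0,-4,0],[0,0,-6,0],[0,0,-8,0],[0,0,-10,0],[0,0,-12,0],[0,0,-14,0],[0,0,-14,0]]'; python3 -m jog '[[0,0,-3,0],[0,0,-7,0],[0,0,-11,0],[0,0,-15,0],[0,0,-19,0],[0,0,-23,0],[0,0,-26,0],[0,0,-27,0]]'
```

```text
clock: 14.62
ee_pos: [0.5709, 0.0819, 0.311]
ee_rot: [0.647, 0.763, -0.0, -0.0]
contact_force: [-0.2, -0.8, -5.2]
grip_width: 0.0233
finger_force: 50.0
clock: 15.62
ee_pos: [0.571, 0.082, 0.3254]
ee_rot: [0.647, 0.763, 0.0, 0.0]
contact_force: [-0.3, 0.4, -6.4]
grip_width: 0.0232
finger_force: 50.0
clock: 16.62
ee_pos: [0.571, 0.0819, 0.3524]
ee_rot: [0.647, 0.763, 0.0, 0.0]
contact_force: [0.4, 0.4, -6.7]
grip_width: 0.0233
finger_force: 50.0
```

```bash
python3 - <<'E'
from h import *
np.set_printoptions(precision=4,suppress=True)
s=r.state();print(s["contact_force"],s["moment"],s["ee_pos"],s["grip_width"])
im=r.camera("side")
for c in("green","blue"): print(c,[x[:2] for x in blobs(im,c,(215,130,310,215),20)])
cv2.imwrite("pics/p5.png",cv2.resize(im[115:225,210:340,::-1],(650,550),interpolation=2))
E
```

```text
[ 0.4191  0.3535 -6.715 ] [-0.0452  0.0967 -0.0264] [0.571  0.0819 0.3524] 0.023321016708004457
green [(array([239.8828, 171.8281]), array([233, 167,  15,  11, 128], dtype=int32)), (array([272.7419, 170.1129]), array([266, 166,  14,  10,  62], dtype=int32))]
blue [(array([288.8065, 178.871 ]), array([279, 171,  19,  16, 124], dtype=int32)), (array([278.325, 196.025]), array([273, 192,  13,   7,  40], dtype=int32)), (array([281.6562, 189.1562]), array([273, 187,  15,   8,  32], dtype=int32))]
```

View pics/p5.png

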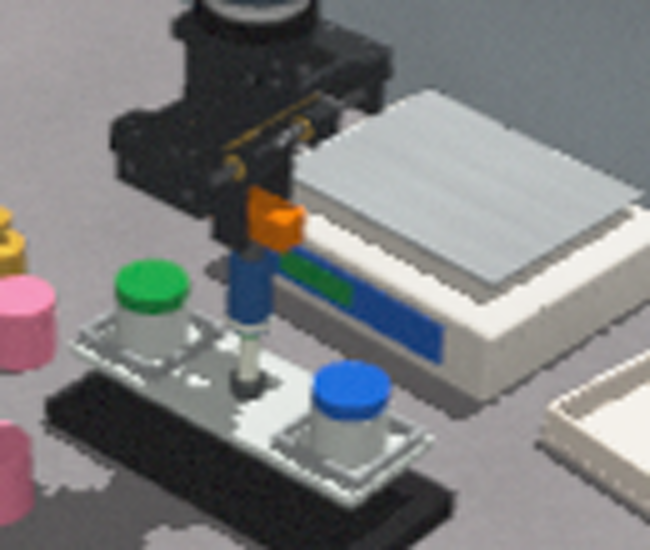

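The carrier hangs free with both tins in place, about 37 mm above the plinth. Both lids rose equally, about 9 px each, so it looks level. I continue 38 mm up.

```bash
python3 -m jog '[[0,0,-3,0],[0,0,-9,0],[0,0,-15,0],[0,0,-21,0],[0,0,-27,0],[0,0,-33,0],[0,0,-36,0],[0,0,-38,0]]'; python3 -m jog '[[0,0,0,0],[0,0,0,0],[0,0,0,0],[0,0,0,0],[0,0,0,0],[0,0,0,0],[0,0,0,0],[0,0,0,0]]'; python3 - <<'E'
from h import *
np.set_printoptions(precision=4,suppress=True)
s=r.state();print(s["contact_force"],s["moment"],s["ee_pos"],s["grip_width"])
im=r.camera("side");tp=r.camera("top")
# heights of tin lids, on the vertical lines through their known xy
def h(c,box,xy):
    b=blobs(im,c,box,8); m=sum(x[2] for x in b)>0; y,x=np.nonzero(m); uv=(x.mean(),y.mean())
    zs=np.arange(.05,.25,.0005); e=[np.linalg.norm(plane("side",uv,z)[:2]-xy) for z in zs]; i=np.argmin(e); print(c,uv,len(x),"z",zs[i],"miss",e[i])
h("green",(225,150,250,185),np.array([.556,.165])); h("blue",(270,178,296,205),np.array([.585,-.003]))
cv2.imwrite("pics/p6.png",np.hstack([cv2.resize(tp[125:215,180:310,::-1],(250,173*3),interpolation=2)[:519],cv2.resize(im[105:225,210:340,::-1],(540,519),interpolation=2)]))
E
```

```text
clock: 17.68
ee_pos: [0.5709, 0.0819, 0.3903]
ee_rot: [0.647, 0.763, 0.0, 0.0]
contact_force: [0.2, 0.6, -7.1]
grip_width: 0.0235
finger_force: 50.0
clock: 18.68
ee_pos: [0.5709, 0.082, 0.3901]
ee_rot: [0.647, 0.763, -0.0, -0.0]
contact_force: [-0.1, -0.5, -6.7]
grip_width: 0.0234
finger_force: 50.0
[-0.0818 -0.526  -6.6652] [-0.082   0.059   0.0034] [0.5709 0.082  0.3901] 0.023449301847207973
green (np.float64(239.752), np.float64(162.4)) 125 z 0.14700000000000008 miss 0.0007543748287608334
blue (np.float64(284.1357142857143), np.float64(182.4857142857143)) 140 z 0.14850000000000008 miss 0.012192059635699411
```

View pics/p6.png

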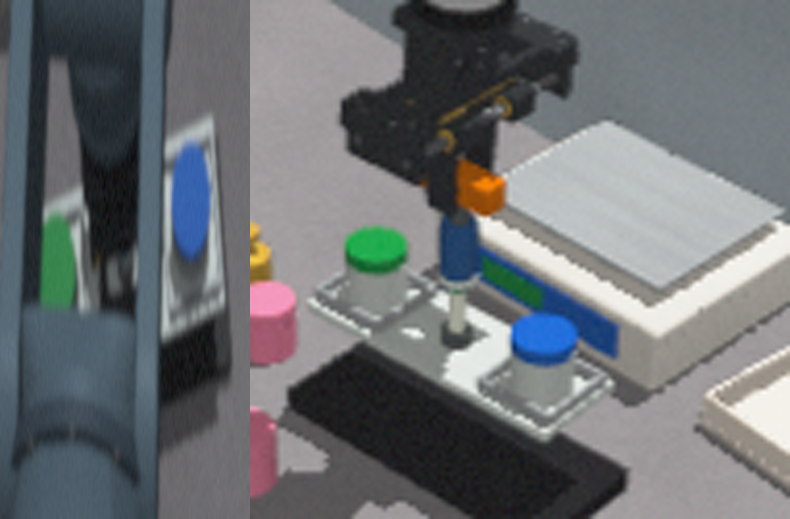

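The carrier hangs 75 mm above its plinth with both tins in their pockets. The green lid rose 18.6 px and the blue lid about 18.7 px, so it is level. The draw is about 16 mm, and the readings are steady.

```bash
python3 -c "
from plant import r
print(r.close_job())"
```

```text
the job is handed in; nothing more can be done
None
```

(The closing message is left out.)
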